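# Stopper the flask and take its cup

### The arm

A 6-joint arm with a two-finger parallel gripper is mounted at the origin on a cart in front of the work surface, level with it; the furniture and walls round the work are solid. World frame = base frame: x ahead of the robot, y to its left, z up, the work surface at z = 0. Lengths are in m, angles in degrees, forces in N, time in s.
With the tool pointing down it reaches from about 0.275 to 0.85 m from the base axis. Payload 19 kg.
Tool frame: the origin (TCP) lies at the very end of the fingers, on their centre line; the grasp point (between the pads) lies robot.grip_point_offset behind it (robot.grip_point_offset is the distance from the TCP to the grasp point, in m); z points along the fingers, y is the line along which they close (so a half turn about z gives the same grasp; the last joint's range is limited). The gripper opens to 85 mm and grips with 20 to 120 N. Pads are 22 mm wide; open, the fingers measure 114 mm over their backs; the gripper's body (76 mm by 85 mm) begins 54 mm behind the grasp point. The pads swing forward as they close: fully open they stand 13 mm farther back than shut.
Start: joints at [-81.99, 8.623, 82.357, -0, 89.026, -7.678], TCP at [0.155, -0.554, 0.231] pointing down, gripper open.
Joint ranges: [-160.23, 160.23], [-39.13, 120.54], [6.94, 153.29], [-79.49, 259.48], [9.18, 160.14], [-161.06, 161.06]. Speed limits (degrees/s): [108.29, 108.29, 127.2, 172.46, 172.46, 172.46].

### API

Orientations are given as [roll, pitch, yaw] about the fixed x, y, z axes, in that order (R = Rz(yaw) Ry(pitch) Rx(roll)).
In Python, from bench import robot, viewer gives the robot as it stands.
- The arm moves only by the tool drive_tool, never from a script. Its arguments are lists of equal length, an entry for each row: "dp": the shift along the tool's x, y, z scaled (see below), a list of three; "angular": the turn, a rotation vector about the tool's x, y, z scaled (see below), a list of three. A call has 1 to 8 rows; each row shifts and turns the commanded pose from where the row before left it, along the tool's axes as they then stand; what a row does not reach is not made up. The controller multiplies each number of a shift by 50 mm and each number of a turn by 90 degrees. A row lasts 1/10 s, in which the tool goes at most 50 mm and 8.59 degrees, less where a joint would pass 70% of its speed; a pose out of reach is approached as far as the arm can. A call with a number of a shift or a turn outside -1 to 1 is refused whole. A call with a gripper value outside its range is refused whole. "hand" is the closure, from 0 (fully open) to 1 (shut), set as the call begins (left out, the last holds). The fingers move at their own pace and stop on an object; "newtons" is the grip in N (left out, the last holds). Time passes only in rows, so rows that do not move let the fingers close. It gives the time, the measured TCP pose, the force, the opening and the grip force at its end, in the units of the state.
- robot.observe(): the state, without advancing time (a new reading comes with each control period).
- viewer.read_camera(name): name is "scene" or "top"; returns the picture (400x640x3 uint8, red, green, blue); there is no depth.
- viewer.camera_params(name): a dict with "fx", "fy", "cx", "cy" (pixels), "k1" (the pictures are not rectified: a ray, as slopes to the right and down, at radius r is drawn at 1 + k1 r^2 times it, then the intrinsics apply), "R" (3x3) and "t" (3): a world point X has camera coordinates R X + t. Camera axes: x right, y down, z forward; pixel columns grow to the right and rows downward; lengths in m; the calibration is good to about 2 mm. A picture is of the moment at which its call begins. camera_params takes no time and is no camera call.
- robot.job_done(): hands the job in; it is judged then, once.
The state is a dict: "time_s": time; "joint_pos": joint angles; "qvel": joint speeds; "effort": joint torques, N m; "ee_pos": TCP position; "ee_rot": TCP orientation; "wrist_force": force on the tool from outside, world axes, zero at the start; "moment": the same for the moment, N m; "grip_width": finger opening in m; "grasp_force": force on a finger pad.
Only numpy, scipy, OpenCV 4.12 (cv2) and the standard library are available. Lean on these libraries where they do the work, as an engineer would, in place of code of your own. Each camera call takes 0.05 s, during which the arm holds its last target. There are 200 camera calls.

### The job

Close the clean steel flask with its two-part lid and take the cup for serving: the upturned cup stands on the worktop with the stopper hooked inside it; grip the cup and lower the pair gently onto the flask's neck, the two handles in line, so that the stopper drops fully home and the cup comes down on the flask's shoulder. Then turn the cup anticlockwise (seen from above) about a sixth of a turn to unhook it and lift the cup alone, leaving the stopper seated and undisturbed, the flask standing where it is, and the other things alone. Finish holding the cup, still mouth down and level, above the flask and at least 5 cm clear of the stopper; do not put it down.

Things in the scene. Friction and masses are not known exactly. Their poses are not given: they have to be found in the camera images.
- flask: loose upright insulated steel flask with an open neck (the jug at the back has a black top), 0.85 kg, round, 82 mm across; origin at the centre of its underside, z up. A black carrying handle sticks out along +x to 76 mm from the axis, between z = 22 and 84 mm
- flask_seat (a point): centre of the flask's level shoulder (flat ring out to radius 32 mm), on its axis 95 mm above its underside. The rim of the cup rests on it: the cup's origin is here when the cup is fully down
- neck_top (a point): centre of the top of the flask's open neck, on its axis 115 mm above its underside. The neck is 49 mm outside, 41 mm bore, and stands 20 mm above the shoulder. Its top edge has two notches, 12 mm wide and 8 mm deep, at the flask's +x (handle side) and -x. The stopper's origin is here when it is fully home
- cup: loose round steel cup, mouth down on the worktop, 62 mm outside, 50 mm high, wall 3 mm, 0.12 kg; origin at the centre of its rim (lower edge), z up. A small black handle sticks out along +x to 53 mm from the axis, z = 8 to 44 mm; grip the round sides clear of it, for instance along the cup's y axis with the pads about 30 mm above the rim
- cup_top (a point): centre of the cup's flat closed end, 50 mm above its rim
- cup_hooks (a point): on the cup's axis, level with the top of two hooks inside it at +x and -x, 32 mm above the rim, that carry the stopper's T-bar. With the stopper home and the cup on the shoulder they hang free 5 mm below the T-bar (keep the cup within 3 mm of the shoulder to turn it). Turned anticlockwise they clear the T-bar from about 50 to 100 degrees; 60 to 70 is right. It cannot turn clockwise
- stopper: loose grey stopper, 0.08 kg, hidden in the cup at the start, hanging on its hooks, axes parallel to the cup's, origin 15 mm above the cup's rim. Origin: on its axis, underside of its flange (50 mm wide, 5 thick). Below: tapered plug 37 wide, 10 long, and at +x and -x two keys 8.5 wide for the neck's notches (0 or 180 degrees, within 5). Above: T-bar along x, 34 x 12 x 5, top at z = 22 mm
- mug: small white mug, 51 mm high, bystander, left of the work; origin under its centre
- teaspoon: teaspoon, 137 mm long, bystander near the front edge of the worktop; origin under its centre
- food_tub: lidded food tub, 109 x 149 x 60 mm, bystander behind the work; origin under its centre
- lemon: lemon on the chopping board at the right, bystander; origin under its centre
Mind the look-alikes: they are no part of the job. Leave any red or turquoise look-alike of the cup alone.

How it is judged:
By the outcome, as a careful person would: the job done as asked, in the order asked, and still so for the second after the job is handed in, while the arm keeps its last pose, push and grip.
It also fails if it takes over 51 s, if anything falls off the work surface, if the arm or the gripper's body presses on something with over 40 N, if the wrist force passes 120 N, or if a joint passes its speed limit or range.

## Working session

There is one attempt and no reset: what is moved stays moved. The work goes in short steps, Python scripts to look and compute and a tool call to move; the robot and the scene stay as the last step left them, time stands still between calls to the robot, and variables do not carry over. Pictures are saved under pics/ and viewed, at most 10 in all, crops included, and the job is handed in when it is done.

Besides the shell and the picture viewer there is one more tool, called after "Emit:" in YAML: its name, and indented under it one key for each argument. drive_tool: Moves the arm, as the interface text tells. Shifts and turns lie within -1 to 1; 1 stands for 50 mm of shift or 90 degrees of turn. Its arguments: {"type":"object","properties":{"dp":{"type":"array","items":{"type":"array","items":{"type":"number"}}},"angular":{"type":"array","items":{"type":"array","items":{"type":"number"}}},"hand":{"type":"number"},"newtons":{"type":"number"}},"required":["dp","angular"]}

```bash
mkdir -p pics; ls; python3 - <<'E'
from bench import robot, viewer
import cv2
for n in("scene","top"):
    cv2.imwrite(f"pics/{n}0.png",viewer.read_camera(n)[:,:,::-1])
    print(n,viewer.camera_params(n))
print(robot.observe(), robot.grip_point_offset)
E
```

```text
pics
scene {'fx': 411.4578830877859, 'fy': 411.4578830877859, 'cx': 322.50930661054997, 'cy': 196.8608247256589, 'k1': -0.03768407861658196, 'R': array([[-0.64469288, -0.76442901, -0.00440122],
       [-0.32792205,  0.28174969, -0.90171184],
       [ 0.69053473, -0.57988395, -0.43231515]]), 't': array([0.22043308, 0.29046824, 0.70283032])}
top {'fx': 460.5215480813628, 'fy': 460.5215480813628, 'cx': 320.7368106042691, 'cy': 201.76568856975672, 'k1': 0.044402576405237516, 'R': array([[-0.01371064, -0.99990128,  0.00307342],
       [-0.99378657,  0.01328713, -0.11050656],
       [ 0.11045482, -0.00456944, -0.99387064]]), 't': array([-0.12277231,  0.53582018,  1.32463646])}
{'time_s': 0.1, 'joint_pos': array([-8.19914405e+01,  8.64575314e+00,  8.23881358e+01,  2.35087247e-05,
        8.90270690e+01, -7.67765490e+00]), 'qvel': array([ 0.04743252, -0.07225572, -0.07021392,  0.00170123, -0.0110897 ,
        0.04049729]), 'effort': array([ 3.93934039e-03, -7.14373541e+01, -5.71795607e+01, -1.09150940e-04,
        7.11808854e-03,  7.18081083e-05]), 'ee_pos': array([ 0.15541138, -0.55336624,  0.23076945]), 'ee_rot': array([-1.79939592e+02, -8.16725741e-03,  1.56862097e+01]), 'wrist_force': array([0.04590267, 0.41836214, 0.3353063 ]), 'moment': array([ 0.01693827,  0.00524611, -0.02726134]), 'grasp_force': 0.0, 'grip_width': 0.08543370195070232} 0.0187
```

View pics/scene0.png

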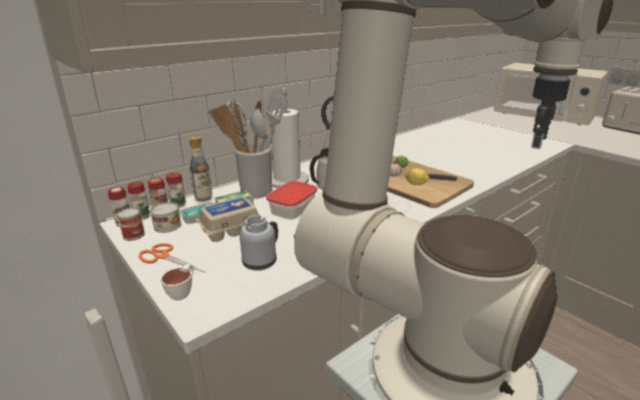

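View pics/top0.png

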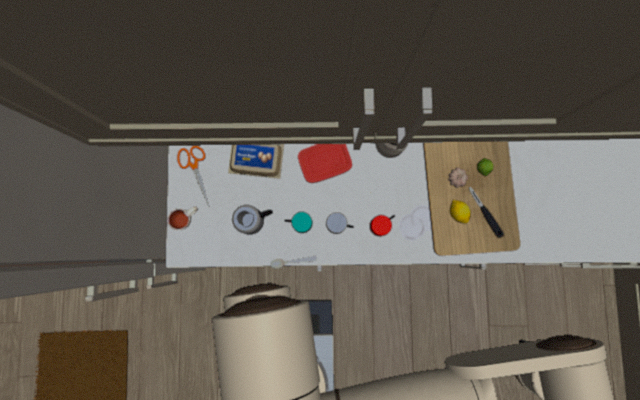

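Top view: the steel cup candidates are grey (337,222), turquoise (302,222) and red (381,225). For the flask, the open-neck grey one is at (248,219), and the jug at the back is mostly hidden by the cabinet, near (390,145). By the description I choose the grey cup at (337,222) and the flask at (248,219), and check both in a close crop.

```bash
cat > h.py <<'E'
import numpy as np, cv2
from bench import robot, viewer
def ray(n,uv):
    p=viewer.camera_params(n)
    d=np.array([(uv[0]-p['cx'])/p['fx'],(uv[1]-p['cy'])/p['fy']]);s=d.copy()
    for _ in range(20): s=d/(1+p['k1']*(s@s))
    R=np.array(p['R']);return -R.T@p['t'],R.T@np.array([*s,1])
def plane(n,uv,z):
    o,d=ray(n,uv);return o+d*(z-o[2])/d[2]
def pix(n,X):
    p=viewer.camera_params(n);c=np.array(p['R'])@X+p['t'];s=c[:2]/c[2];s=s*(1+p['k1']*(s@s))
    return np.array([p['fx']*s[0]+p['cx'],p['fy']*s[1]+p['cy']])
E
python3 - <<'E'
from h import *
im=cv2.imread('pics/top0.png')
c=im[185:260,225:405];cv2.imwrite('pics/crop1.png',cv2.resize(c,None,fx=4.4,fy=4.4,interpolation=cv2.INTER_CUBIC))
hsv=cv2.cvtColor(im,cv2.COLOR_BGR2HSV)
g=cv2.cvtColor(im,cv2.COLOR_BGR2GRAY)
np.set_printoptions(linewidth=250)
print(g[206:240:1,322:358])
print(g[200:240:1,228:276])
for n,uv,z in [('cup',(337,222),.05),('turq',(302,222),.05),('red',(381,225),.05),('flask',(248,219),.115),('spoon',(295,262),0)]: print(n,plane('top',uv,z).round(4))
E
```

```text
[[170 174 168 ... 165 169 172]
 [170 166 170 ... 171 173 170]
 [170 169 167 ... 168 171 170]
 ...
 [174 170 173 ... 172 172 169]
 [169 171 170 ... 169 171 171]
 [167 172 169 ... 169 171 173]]
[[166 166 168 ... 170 171 170]
 [169 170 169 ... 173 168 171]
 [168 163 167 ... 173 171 172]
 ...
 [169 173 173 ... 167 170 169]
 [169 174 170 ... 169 170 168]
 [169 170 173 ... 170 168 171]]
cup [ 0.4726 -0.176   0.05  ]
turq [ 0.4739 -0.0751  0.05  ]
red [ 0.4622 -0.3025  0.05  ]
flask [0.4798 0.0703 0.115 ]
spoon [ 0.3591 -0.0515  0.    ]
```

View pics/crop1.png

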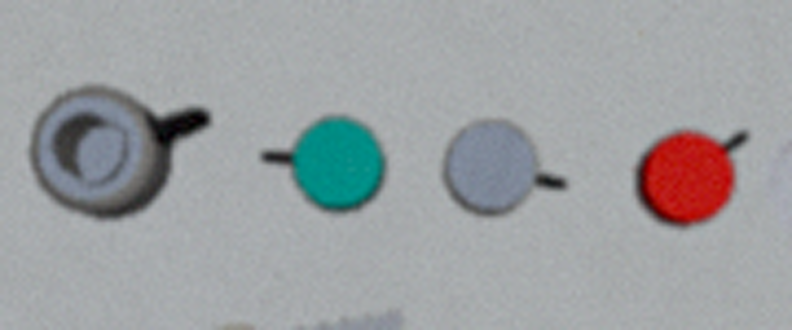

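The crop confirms the choices: the grey cup's top is at crop (490,167) with its handle pointing right and slightly down. The open-neck flask is at (95,150) with its handle to the right and up. Next I measure both precisely.

```bash
cat > meas.py <<'E'
from h import *
def blob(m,near):
    n,l,st,c=cv2.connectedComponentsWithStats(m.astype(np.uint8))
    k=[i for i in range(1,n) if st[i,4]>40*9]
    i=min(k,key=lambda i:np.hypot(*(c[i]-near)));return l==i,c[i]
def avg(n,k=4): return np.mean([viewer.read_camera(n)[:,:,::-1].astype(float) for _ in range(k)],0)
S=6
def up(a): return cv2.resize(a.astype(np.float32),None,fx=S,fy=S,interpolation=cv2.INTER_CUBIC)
def to(p): return (np.asarray(p)+.5)/S-.5
def dp(n,m,z):
    c=max(cv2.findContours(m.astype(np.uint8),0,1)[0],key=cv2.contourArea)
    P=np.array([plane(n,to(q[0]),z) for q in c]);(x,y),r=cv2.minEnclosingCircle(P[:,:2].astype(np.float32))
    A=np.c_[P[:,:2],np.ones(len(P))];s=np.linalg.lstsq(A,(P[:,:2]**2).sum(1),rcond=None)[0]
    return s[:2]/2,np.sqrt(s[2]+(s[:2]**2).sum()/4)
E
python3 - <<'E'
from meas import *
a=avg('top');np.save('top.npy',a);u=up(a)
blue=(u[:,:,0]-u[:,:,2]); g=u.mean(2)
sub=lambda c,r:np.s_[c[1]-r:c[1]+r,c[0]-r:c[0]+r]
for p in [(337,222),(248,207),(248,222),(325,240),(263,214),(268,212),(345,226),(349,226)]: print(p,a[p[1],p[0]].round())
for n,c,z in [('cup',(337,222),.05),('flask',(240,219),.095)]:
    m,_=blob((blue>12)&(g<165)&(g>90),(c[0]*S,c[1]*S)); print(n,m.sum()/36,dp('top',m,z))
E
```

```text
(337, 222) [153. 137. 126.]
(248, 207) [138. 127. 121.]
(248, 222) [153. 136. 128.]
(325, 240) [172. 171. 166.]
(263, 214) [18. 16. 18.]
(268, 212) [7. 7. 9.]
(345, 226) [144. 132. 125.]
(349, 226) [32. 30. 30.]
cup 299.22222222222223 (array([ 0.47187717, -0.17393472]), np.float64(0.027933360412929792))
flask 344.80555555555554 (array([0.48388024, 0.08183897]), np.float64(0.03221026114663202))
```

```bash
python3 - <<'E'
from meas import *
a=np.load('top.npy');u=up(a);g=u.mean(2);blue=u[:,:,0]-u[:,:,2]
C=viewer.camera_params('top');print('cam',-np.array(C['R']).T@C['t'])
# cup: radial profile of edges on plane z=.05
for n,c,z,rs in [('cup',(.472,-.174),.05,(20,38)),('flaskring',(.484,.082),.095,(26,38))]:
    print(n)
    for th in range(0,360,30):
        v=[]
        for r in range(*rs):
            X=np.array([c[0]+r/1e3*np.cos(np.radians(th)),c[1]+r/1e3*np.sin(np.radians(th)),z]);p=pix('top',X)
            q=((p+.5)*S-.5).round().astype(int);v.append((int(g[q[1],q[0]]),int(blue[q[1],q[0]])))
        print(th,' '.join(f'{x}/{y}' for x,y in v))
dark=g<80
for n,near,z,c in [('cup',(349,226),.026,(.472,-.174)),('flask',(266,212),.053,(.484,.082))]:
    m,cc=blob(dark,np.array(near)*S);P=plane('top',to(cc),z)[:2]
    print(n,m.sum()/36,to(cc),P,np.degrees(np.arctan2(*(P-c)[::-1])),np.linalg.norm(P-c))
E
```

```text
cam [ 0.38449513 -0.12382686  1.37610627]
cup
0 139/27 139/27 140/27 140/26 139/24 135/23 132/21 131/16 132/10 136/4 143/0 156/0 165/2 171/4 172/5 173/6 173/7 172/6
30 139/26 140/25 140/26 140/26 140/25 138/22 137/19 136/15 138/10 141/5 147/4 157/3 162/3 167/4 171/4 173/4 173/4 172/4
60 139/26 139/26 141/27 142/27 143/26 139/24 133/20 128/16 125/10 126/8 131/5 141/3 151/3 160/4 164/5 169/5 171/5 171/4
90 142/26 143/27 143/27 143/29 140/28 136/27 132/25 126/21 118/15 113/9 115/3 124/2 136/2 149/3 158/3 164/4 171/5 171/6
120 140/27 139/27 139/28 140/28 140/26 139/25 136/22 128/18 112/11 104/8 96/4 98/2 113/1 133/2 145/3 163/4 170/5 171/6
150 136/25 138/25 139/26 141/26 141/26 140/26 132/23 120/18 107/13 100/9 90/5 88/4 97/4 115/4 133/4 142/4 158/5 167/5
180 135/24 135/24 135/24 135/25 135/26 133/26 125/22 116/18 106/13 95/6 85/2 84/0 97/-1 128/2 149/5 161/5 166/5 172/5
210 137/25 138/25 138/25 137/25 136/25 135/25 132/22 125/17 119/11 117/6 121/4 130/2 143/2 156/3 164/4 167/4 169/5 170/5
240 138/25 138/26 137/26 137/26 138/27 138/26 137/23 135/18 134/14 134/7 137/4 143/2 150/2 155/3 15
[... 934 characters left out ...]
/25 124/20 116/14 106/8 95/2 87/-1 81/-3
210 124/23 133/25 139/25 142/24 142/20 140/18 135/11 126/5 118/2 110/0 103/-2 100/-3
240 124/21 134/24 139/26 141/26 141/23 140/19 135/14 130/9 123/4 117/0 111/-2 108/-3
270 131/24 136/26 140/28 142/29 141/29 137/24 132/17 127/9 121/2 118/-1 114/-3 111/-4
300 133/24 136/26 140/27 142/27 141/25 139/20 134/13 128/6 123/2 120/0 114/-4 111/-5
330 143/27 143/27 142/26 139/24 137/22 134/19 130/13 122/5 115/0 108/-2 105/-3 103/-3
cup 11.63888888888889 [349.50417661 225.89081146] [ 0.46223922 -0.21340822] -103.91127342202887 0.040599026286587535
flask 152.05555555555554 [260.26857265 220.5079771 ] [0.47966747 0.04461615] -96.61068859540728 0.03763406787065146
```

```bash
python3 - <<'E'
from meas import *
a=np.load('top.npy');u=up(a);g=u.mean(2)
for n,near,zs,c,th in [('cup',(349,226),(.026,.035,.044),np.array((.472,-.174)),(60,80,110)),('flask',(268,212),(.053,.07,.084),np.array((.484,.082)),(25,35,50))]:
  for t in th:
    m,cc=blob(g<t,np.array(near)*S);ys,xs=np.nonzero(m)
    for z in zs:
        P=np.array([plane('top',to(p),z)[:2] for p in np.c_[xs,ys]])-c
        r=np.hypot(*P.T);k=(r>(.047 if n=='flask' else .036))
        A=P[k].mean(0);print(n,t,z,k.sum()/36,r.max().round(4),np.degrees(np.arctan2(A[1],A[0])).round(1))
b=cv2.imread('pics/scene0.png')
cv2.imwrite('pics/crop2.png',cv2.resize(b[200:280,220:300],None,fx=7,fy=7,interpolation=cv2.INTER_CUBIC))
print(pix('scene',np.array([.484,.082,.115])),pix('scene',np.array([.484,.082,0])),pix('scene',np.array([.472,-.174,.05])))
for r in (.041,.076):
  for t in (-74,-78,-82): print(r,t,pix('scene',np.array([.484+r*np.cos(np.radians(t)),.082+r*np.sin(np.radians(t)),.084])))
E
```

```text
cup 60 0.026 38.27777777777778 0.1351 -100.2Traceback (most recent call last):
  File "<stdin>", line 7, in <module>
  File "h.py", line 9, in plane
    o,d=ray(n,uv);return o+d*(z-o[2])/d[2]
        ~~~^^^^^^
  File "h.py", line 4, in ray
    p=viewer.camera_params(n)
ValueError: time passes only in moves, steps and waits
```

```bash
sed -i 's/^from bench.*/&\nimport functools\n@functools.lru_cache\ndef par(n): return viewer.camera_params(n)/; s/p=viewer.camera_params(n)/p=par(n)/' h.py; sed -i 's/40\*9/3*36/' meas.py; python3 - <<'E'
from meas import *
a=np.load('top.npy');u=up(a);g=u.mean(2)
for n,near,zs,c,th in [('cup',(349,226),(.026,.044),np.array((.472,-.174)),(60,80,110)),('flask',(268,212),(.053,.084),np.array((.484,.082)),(25,35,50))]:
  for t in th:
    m,cc=blob(g<t,np.array(near)*S);ys,xs=np.nonzero(m)
    for z in zs:
        P=np.array([plane('top',to(p),z)[:2] for p in np.c_[xs,ys][::4]])-c
        r=np.hypot(*P.T);k=(r>(.047 if n=='flask' else .036))
        A=P[k].mean(0);print(n,t,z,k.sum()/9,r.max().round(4),np.degrees(np.arctan2(A[1],A[0])).round(1))
b=cv2.imread('pics/scene0.png')
cv2.imwrite('pics/crop2.png',cv2.resize(b[200:280,220:300],None,fx=7,fy=7,interpolation=cv2.INTER_CUBIC))
print(pix('scene',np.array([.484,.082,.115])),pix('scene',np.array([.484,.082,0])),pix('scene',np.array([.472,-.174,.05])))
for r in (.041,.076):
  for t in (-74,-78,-82): print(r,t,pix('scene',np.array([.484+r*np.cos(np.radians(t)),.082+r*np.sin(np.radians(t)),.084])))
E
```

```text
cup 60 0.026 6.666666666666667 0.0485 -103.9
cup 60 0.044 6.222222222222222 0.0475 -105.6
cup 80 0.026 8.88888888888889 0.0498 -103.9
cup 80 0.044 8.222222222222221 0.0488 -105.7
cup 110 0.026 13.666666666666666 0.0513 -103.8
cup 110 0.044 13.11111111111111 0.0502 -105.5
flask 25 0.053 25.0 0.0714 -72.3
flask 25 0.084 29.333333333333332 0.0737 -76.1
flask 35 0.053 29.11111111111111 0.0723 -72.1
flask 35 0.084 34.22222222222222 0.0746 -76.1
flask 50 0.053 35.0 0.0731 -72.1
flask 50 0.084 41.888888888888886 0.0754 -76.1
[254.81666382 219.2346779 ] [258.47326798 261.13593263] [340.67597815 212.29865646]
0.041 -74 [267.43073834 223.7310197 ]
0.041 -78 [268.31547593 224.07240544]
0.041 -82 [269.14398981 224.44757425]
0.076 -74 [276.78228339 217.89440959]
0.076 -78 [278.40887459 218.49517745]
0.076 -82 [279.94063058 219.157212  ]
```

View pics/crop2.png

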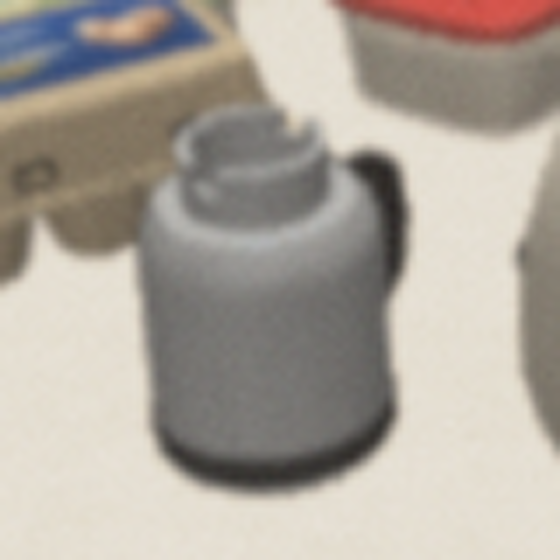

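The scene crop shows the flask neck centred near (255.7,220), with notches towards the handle at (278,230). This agrees with the top-view fit to about 2 mm: flask ≈ (0.4835,0.0815), handle at −76°. The cup is at (0.472,−0.174), handle at −105°.

Emit:
drive_tool:
  dp:
    - [0, 0, 0]
    - [0, 0, 0]
    - [0, 0, 0]
    - [0, 0, 0]
    - [0, 0, 0]
    - [0, 0, 0]
    - [0, 0, 0]
    - [0, 0, 0]
  angular:
    - [0, 0, -0.082]
    - [0, 0, -0.082]
    - [0, 0, -0.082]
    - [0, 0, -0.082]
    - [0, 0, -0.082]
    - [0, 0, -0.082]
    - [0, 0, -0.082]
    - [0, 0, -0.082]
  hand: 0
  newtons: 40

```text
time_s: 1.1
ee_pos: [0.1554, -0.5535, 0.2312]
ee_rot: [-180.0, -0.0, 75.0]
wrist_force: [-0.5, 0.6, 0.7]
grip_width: 0.0854
grasp_force: 0.0
```

Emit:
drive_tool:
  dp:
    - [0.5, 0.228, 0]
    - [0.5, 0.228, 0]
    - [0.5, 0.228, 0]
    - [0.5, 0.228, 0]
    - [0.5, 0.228, 0]
    - [0.5, 0.228, 0]
    - [0.5, 0.228, 0]
    - [0.5, 0.228, 0]
  angular:
    - [0, 0, 0]
    - [0, 0, 0]
    - [0, 0, 0]
    - [0, 0, 0]
    - [0, 0, 0]
    - [0, 0, 0]
    - [0, 0, 0]
    - [0, 0, 0]

```text
time_s: 1.9
ee_pos: [0.2967, -0.3837, 0.2313]
ee_rot: [180.0, 0.0, 74.7]
wrist_force: [-0.2, -0.2, -0.4]
grip_width: 0.0851
grasp_force: 0.0
```

Emit:
drive_tool:
  dp:
    - [0.5, 0.228, 0]
    - [0.5, 0.228, 0]
    - [0.5, 0.228, 0]
    - [0.5, 0.228, 0]
    - [0.5, 0.228, 0]
    - [0.5, 0.228, 0]
    - [0.5, 0.228, 0]
    - [0.5, 0.228, 0]
  angular:
    - [0, 0, 0]
    - [0, 0, 0]
    - [0, 0, 0]
    - [0, 0, 0]
    - [0, 0, 0]
    - [0, 0, 0]
    - [0, 0, 0]
    - [0, 0, 0]

```text
time_s: 2.7
ee_pos: [0.4374, -0.2147, 0.2314]
ee_rot: [180.0, -0.0, 74.7]
wrist_force: [-0.1, -0.4, 0.1]
grip_width: 0.0859
grasp_force: 0.0
```

Emit:
drive_tool:
  dp:
    - [0.5, 0.228, 0.4]
    - [0.49, 0.23, 0.4]
    - [0, 0, 0.4]
    - [0, 0, 0.4]
    - [0, 0, 0.4]
    - [0, 0, 0]
    - [0, 0, 0]
  angular:
    - [0, 0, 0]
    - [0, 0, 0]
    - [0, 0, 0]
    - [0, 0, 0]
    - [0, 0, 0]
    - [0, 0, 0]
    - [0, 0, 0]

```text
time_s: 3.4
ee_pos: [0.472, -0.174, 0.1318]
ee_rot: [-180.0, -0.0, 74.7]
wrist_force: [0.5, -0.0, 1.2]
grip_width: 0.0853
grasp_force: 0.0
```

Emit:
drive_tool:
  dp:
    - [0, 0, 0.4]
    - [0, 0, 0.4]
    - [0, 0, 0.4]
    - [0, 0, 0.4]
    - [0, 0, 0.4]
    - [0, 0, 0.3]
    - [0, 0, 0.17]
    - [0, 0, 0]
  angular:
    - [0, 0, 0]
    - [0, 0, 0]
    - [0, 0, 0]
    - [0, 0, 0]
    - [0, 0, 0]
    - [0, 0, 0]
    - [0, 0, 0]
    - [0, 0, 0]

```text
time_s: 4.2
ee_pos: [0.472, -0.1741, 0.0079]
ee_rot: [-180.0, -0.0, 74.7]
wrist_force: [-0.7, 0.9, -0.0]
grip_width: 0.0856
grasp_force: 0.0
```

```bash
python3 - <<'E'
from h import *
a=viewer.read_camera('scene')[:,:,::-1];b=viewer.read_camera('top')[:,:,::-1]
c=[cv2.resize(x,(390,390),interpolation=cv2.INTER_CUBIC) for x in (a[150:250,290:390],b[170:270,290:390])]
cv2.imwrite('pics/grasp1.png',np.hstack(c))
E
```

```text
(no output)
```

View pics/grasp1.png

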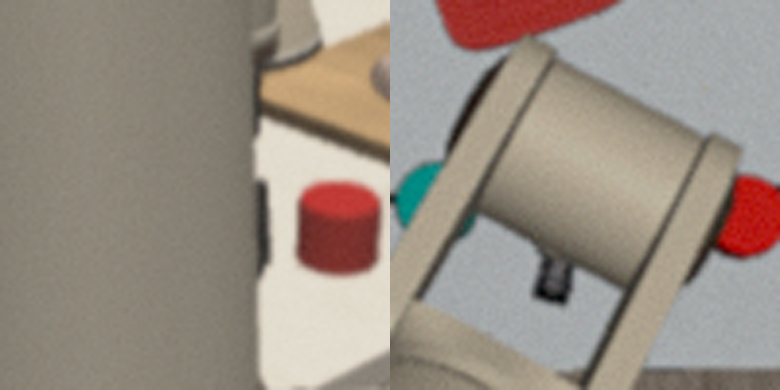

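The arm hides the cup in both views (a finger shows at crop (260,225)). There are no contact forces, so I close.

Emit:
drive_tool:
  dp:
    - [0, 0, 0]
    - [0, 0, 0]
    - [0, 0, 0]
    - [0, 0, 0]
    - [0, 0, 0]
    - [0, 0, 0]
    - [0, 0, 0]
    - [0, 0, 0]
  angular:
    - [0, 0, 0]
    - [0, 0, 0]
    - [0, 0, 0]
    - [0, 0, 0]
    - [0, 0, 0]
    - [0, 0, 0]
    - [0, 0, 0]
    - [0, 0, 0]
  hand: 1
  newtons: 40

```text
time_s: 5.1
ee_pos: [0.4723, -0.1742, 0.0089]
ee_rot: [179.9, 0.0, 74.7]
wrist_force: [-3.3, 0.8, 9.6]
grip_width: 0.0611
grasp_force: 41.9
```

Emit:
drive_tool:
  dp:
    - [0, 0, -0.1]
    - [0, 0, -0.3]
    - [0, 0, -0.5]
    - [0, 0, -0.7]
    - [0, 0, -0.7]
    - [0, 0, -0.7]
    - [0, 0, -0.6]
    - [0, 0, -0.2]
  angular:
    - [0, 0, 0]
    - [0, 0, 0]
    - [0, 0, 0]
    - [0, 0, 0]
    - [0, 0, 0]
    - [0, 0, 0]
    - [0, 0, 0]
    - [0, 0, 0]

```text
time_s: 5.9
ee_pos: [0.4726, -0.1743, 0.2012]
ee_rot: [179.8, 0.1, 74.7]
wrist_force: [-0.2, 0.0, -2.1]
grip_width: 0.0609
grasp_force: 44.2
```

Emit:
drive_tool:
  dp:
    - [0, 0, 0]
    - [0, 0, 0]
  angular:
    - [0, 0, 0]
    - [0, 0, 0]

```text
time_s: 6.1
ee_pos: [0.4715, -0.1738, 0.1964]
ee_rot: [-179.9, -0.0, 74.7]
wrist_force: [0.1, 0.1, -2.3]
grip_width: 0.0609
grasp_force: 44.1
```

```bash
python3 - <<'E'
from h import *
a=viewer.read_camera('scene')[:,:,::-1];b=viewer.read_camera('top')[:,:,::-1]
c=[cv2.resize(x,(390,390),interpolation=cv2.INTER_CUBIC) for x in (a[90:250,240:400],b[140:270,250:380])]
cv2.imwrite('pics/lift1.png',np.hstack(c))
E
```

```text
(no output)
```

View pics/lift1.png

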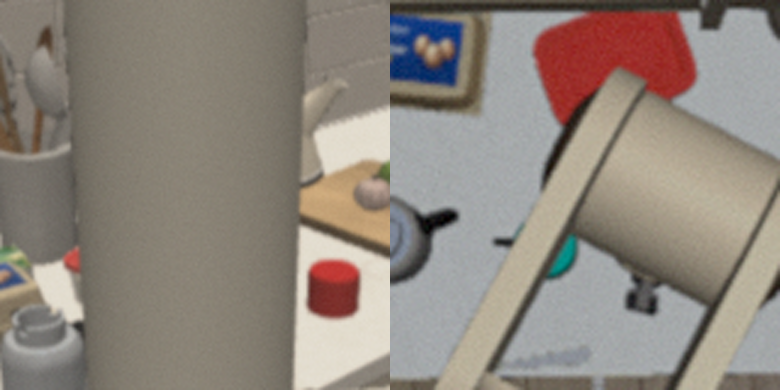

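The cup and flask neighbourhood is unchanged (flask at right-crop (400,235), other cups untouched). The −2.2 N wrist load means cup and stopper both lifted. I turn to line up the handles and carry the pair over the flask.

Emit:
drive_tool:
  dp:
    - [0, 0, 0]
    - [0, 0, 0]
    - [0, 0, 0]
    - [0, 0, 0]
    - [0, 0, 0]
    - [0, 0, 0]
  angular:
    - [0, 0, -0.03]
    - [0, 0, -0.06]
    - [0, 0, -0.08]
    - [0, 0, -0.08]
    - [0, 0, -0.058]
    - [0, 0, -0.02]

```text
time_s: 6.8
ee_pos: [0.4716, -0.1738, 0.1965]
ee_rot: [-179.9, -0.1, 104.5]
wrist_force: [-0.2, -0.0, -1.5]
grip_width: 0.0606
grasp_force: 44.0
```

Emit:
drive_tool:
  dp:
    - [0.1, 0.03, 0]
    - [0.25, 0.08, 0]
    - [0.4, 0.12, 0]
    - [0.5, 0.15, 0]
    - [0.55, 0.17, 0]
    - [0.55, 0.17, 0]
    - [0.55, 0.17, 0]
    - [0.55, 0.17, 0]
  angular:
    - [0, 0, 0]
    - [0, 0, 0]
    - [0, 0, 0]
    - [0, 0, 0]
    - [0, 0, 0]
    - [0, 0, 0]
    - [0, 0, 0]
    - [0, 0, 0]

```text
time_s: 7.6
ee_pos: [0.4803, 0.0083, 0.1975]
ee_rot: [-180.0, -0.0, 104.2]
wrist_force: [-0.1, -0.2, -2.0]
grip_width: 0.0611
grasp_force: 44.1
```

Emit:
drive_tool:
  dp:
    - [0.5, 0.15, 0]
    - [0.45, 0.13, 0]
    - [0.3, 0.09, 0]
    - [0.14, 0.04, 0]
    - [0.05, 0.015, 0]
    - [0, 0, 0]
    - [0, 0, 0]
  angular:
    - [0, 0, 0]
    - [0, 0, 0]
    - [0, 0, 0]
    - [0, 0, 0]
    - [0, 0, 0]
    - [0, 0, 0]
    - [0, 0, 0]

```text
time_s: 8.3
ee_pos: [0.4837, 0.0808, 0.1978]
ee_rot: [-180.0, -0.0, 104.2]
wrist_force: [0.2, 0.0, -1.2]
grip_width: 0.0609
grasp_force: 44.1
```

```bash
python3 - <<'E'
from meas import *
a=avg('scene',4);b=avg('top',2);np.save('s1.npy',a)
c=[cv2.resize(x.astype(np.float32),(390,390),interpolation=cv2.INTER_CUBIC) for x in (a[160:275,200:315],b[160:275,200:315])]
cv2.imwrite('pics/over1.png',np.hstack(c).clip(0,255))
print(robot.observe()['ee_pos'],robot.observe()['ee_rot'])
E
```

```text
[0.48371633 0.08094895 0.19783189] [ 1.79999410e+02 -4.67645746e-03  1.04217574e+02][ WARN:0@2.703] global loadsave.cpp:1063 imwrite_ Unsupported depth image for selected encoder is fallbacked to CV_8U.
```

View pics/over1.png

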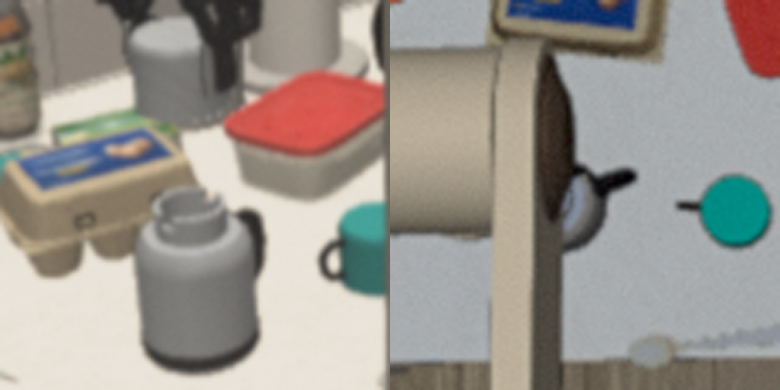

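Left half: the cup hangs level at crop (187,75) above the flask neck at (190,210). The flask handle is right at (250,245), and the cup handle is behind the finger. I measure the axis offset from the silhouette edges.

```bash
python3 - <<'E'
from meas import *
a=np.load('s1.npy');np.set_printoptions(linewidth=250)
for r in (172,176,180,184,188,192,195,221,225,240,246,252): print(r,a[r,232:284].mean(1).astype(int))
print('col',[(r,int(a[r,252:258].mean())) for r in range(188,204)])
for n,X in [('cup',(.4837,.0809)),('flask',(.4835,.0815))]:
    for z in ((.189,.209,.239) if n=='cup' else (.04,.07,.095,.115)): print(n,z,pix('scene',np.array([*X,z])))
E
```

```text
172 [131 131 131 121  98 102 127 150 170 181 184 187 185 187 186 186 185 185 183 183 182 182 181 182 184 181 164 121  76  51  44  41  41  40  41  43  48  68  74 102 140 137 128 131 134 139 142 145 145 148 148 150]
176 [132 131 131 127 111 100  98 100 107 112 118 124 127 132 136 140 144 147 149 147 145 140 136 135 132 127 117  95  99  97  78  54  44  43  44  45  52  73  85 115 160 150 130 129 134 139 139 144 144 148 150 150]
180 [135 138 144 149 154 150 122 104 103 105 110 112 115 114 117 116 117 118 119 119 120 119 120 118 115 116 107  93  99 101  91  63  45  44  43  44  42  55  83 117 171 186 184 175 162 154 153 150 147 148 150 150]
184 [218 221 221 221 223 223 210 153 111 105 110 111 113 115 117 118 120 119 119 120 118 118 115 117 117 115 110  94  93  99  93  68  49  44  43  46  51  66  85 103 135 150 161 170 176 179 179 178 178 180 170 162]
188 [225 224 224 224 224 224 216 176 127 109 109 113 117 118 118 119 119 117 118 120 118 118 119 117 117 115 111 104  96  99 101  95  92  91  91  95 101 102  96 115 170 199 197 183 162 137 128 122 121 122 124 126]
192 [206 198 192 187 178 165 1
[... 1236 characters left out ...]
 224 223 223 224]
252 [225 225 225 225 223 223 223 221 207 153 115 111 114 116 118 119 121 122 121 122 122 124 124 123 123 122 121 121 122 120 119 118 117 115 115 113 112 109 108 105 102 101 100 132 198 220 223 223 224 224 224 224]
col [(188, 117), (189, 117), (190, 118), (191, 117), (192, 118), (193, 118), (194, 120), (195, 122), (196, 120), (197, 125), (198, 151), (199, 180), (200, 195), (201, 198), (202, 196), (203, 197)]
cup 0.189 [252.78235093 189.72080559]
cup 0.209 [252.07646874 181.41350964]
cup 0.239 [250.99633775 168.65254858]
flask 0.04 [257.53212055 247.07172066]
flask 0.07 [256.58439899 236.17145588]
flask 0.095 [255.77737912 226.85558981]
flask 0.115 [255.12020877 219.24629478]
```

Relative to the flask, the cup sits about 1 mm off along the scene camera's right axis. I correct by 0.5 mm in each tool axis and come down to just above the neck.

Emit:
drive_tool:
  dp:
    - [0.01, 0.01, 0.1]
    - [0, 0, 0.25]
    - [0, 0, 0.3]
    - [0, 0, 0.3]
    - [0, 0, 0.25]
    - [0, 0, 0.14]
    - [0, 0, 0.06]
    - [0, 0, 0]
  angular:
    - [0, 0, 0]
    - [0, 0, 0]
    - [0, 0, 0]
    - [0, 0, 0]
    - [0, 0, 0]
    - [0, 0, 0]
    - [0, 0, 0]
    - [0, 0, 0]

```text
time_s: 9.4
ee_pos: [0.484, 0.0819, 0.1277]
ee_rot: [-180.0, -0.0, 104.2]
wrist_force: [-0.1, -0.5, -1.3]
grip_width: 0.0613
grasp_force: 44.1
```

```bash
python3 - <<'E'
from meas import *
a=avg('scene',4);np.save('s2.npy',a)
cv2.imwrite('pics/near1.png',cv2.resize(a[185:270,215:300].clip(0,255).astype(np.uint8),(595,595),interpolation=cv2.INTER_CUBIC))
print(robot.observe()['ee_pos'])
E
```

```text
[0.48433744 0.08186422 0.12837075]
```

View pics/near1.png

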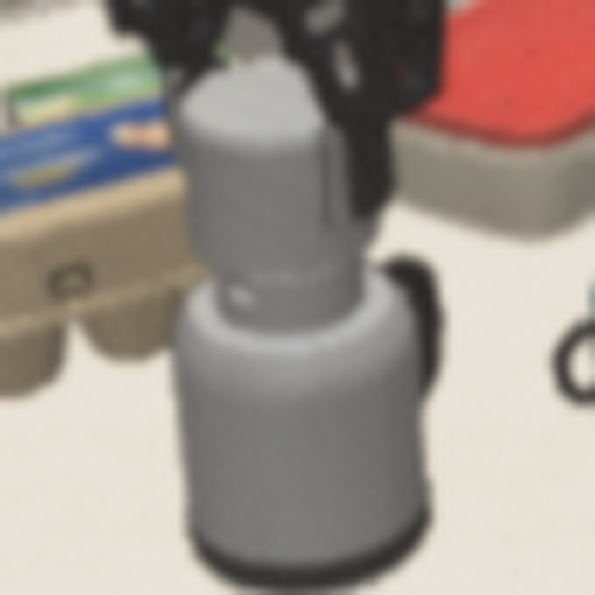

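The cup is centred over the neck: its left edge is at crop x≈185, its axis at ≈285 and the neck at ≈288, and the rim is just above the neck top. Now I lower slowly and watch the force.

Emit:
drive_tool:
  dp:
    - [0, 0, 0.03]
    - [0, 0, 0.03]
    - [0, 0, 0.03]
    - [0, 0, 0.03]
    - [0, 0, 0.03]
    - [0, 0, 0.03]
    - [0, 0, 0.02]
    - [0, 0, 0]
  angular:
    - [0, 0, 0]
    - [0, 0, 0]
    - [0, 0, 0]
    - [0, 0, 0]
    - [0, 0, 0]
    - [0, 0, 0]
    - [0, 0, 0]
    - [0, 0, 0]

```text
time_s: 10.4
ee_pos: [0.484, 0.0819, 0.1177]
ee_rot: [-180.0, -0.0, 104.2]
wrist_force: [0.0, -0.8, -1.3]
grip_width: 0.0612
grasp_force: 44.1
```

Emit:
drive_tool:
  dp:
    - [0, 0, 0.02]
    - [0, 0, 0.02]
    - [0, 0, 0.02]
    - [0, 0, 0.02]
    - [0, 0, 0.02]
    - [0, 0, 0.02]
    - [0, 0, 0]
    - [0, 0, 0]
  angular:
    - [0, 0, 0]
    - [0, 0, 0]
    - [0, 0, 0]
    - [0, 0, 0]
    - [0, 0, 0]
    - [0, 0, 0]
    - [0, 0, 0]
    - [0, 0, 0]

```text
time_s: 11.2
ee_pos: [0.4841, 0.0819, 0.1118]
ee_rot: [-180.0, -0.0, 104.2]
wrist_force: [0.5, 0.8, -2.2]
grip_width: 0.0607
grasp_force: 44.1
```

Emit:
drive_tool:
  dp:
    - [0, 0, 0.02]
    - [0, 0, 0.02]
    - [0, 0, 0.02]
    - [0, 0, 0]
    - [0, 0, 0]
  angular:
    - [0, 0, 0]
    - [0, 0, 0]
    - [0, 0, 0]
    - [0, 0, 0]
    - [0, 0, 0]

```text
time_s: 11.7
ee_pos: [0.4841, 0.0819, 0.1089]
ee_rot: [180.0, -0.0, 104.2]
wrist_force: [1.0, 0.0, -1.3]
grip_width: 0.061
grasp_force: 44.1
```

Emit:
drive_tool:
  dp:
    - [0, 0, 0.02]
    - [0, 0, 0.02]
    - [0, 0, 0]
    - [0, 0, 0]
  angular:
    - [0, 0, 0]
    - [0, 0, 0]
    - [0, 0, 0]
    - [0, 0, 0]

```text
time_s: 12.1
ee_pos: [0.4841, 0.0819, 0.1068]
ee_rot: [-180.0, -0.0, 104.2]
wrist_force: [0.6, 0.5, -0.9]
grip_width: 0.0611
grasp_force: 44.1
```

Emit:
drive_tool:
  dp:
    - [0, 0, 0.02]
    - [0, 0, 0]
    - [0, 0, 0]
  angular:
    - [0, 0, 0]
    - [0, 0, 0]
    - [0, 0, 0]

```text
time_s: 12.4
ee_pos: [0.4841, 0.0819, 0.1058]
ee_rot: [180.0, -0.0, 104.2]
wrist_force: [-0.1, 0.2, -1.2]
grip_width: 0.0606
grasp_force: 44.1
```

Emit:
drive_tool:
  dp:
    - [0, 0, 0.015]
    - [0, 0, 0]
    - [0, 0, 0]
  angular:
    - [0, 0, 0]
    - [0, 0, 0]
    - [0, 0, 0]

```text
time_s: 12.7
ee_pos: [0.4841, 0.0819, 0.1051]
ee_rot: [-180.0, -0.0, 104.2]
wrist_force: [-0.1, -0.6, -0.9]
grip_width: 0.0608
grasp_force: 44.1
```

Emit:
drive_tool:
  dp:
    - [0, 0, 0.015]
    - [0, 0, 0]
    - [0, 0, 0]
  angular:
    - [0, 0, 0]
    - [0, 0, 0]
    - [0, 0, 0]

```text
time_s: 13.0
ee_pos: [0.484, 0.0819, 0.1043]
ee_rot: [-180.0, -0.0, 104.2]
wrist_force: [0.1, -0.1, -1.1]
grip_width: 0.0609
grasp_force: 44.1
```

Emit:
drive_tool:
  dp:
    - [0, 0, 0.01]
    - [0, 0, 0]
    - [0, 0, 0]
  angular:
    - [0, 0, 0]
    - [0, 0, 0]
    - [0, 0, 0]

```text
time_s: 13.3
ee_pos: [0.4841, 0.0819, 0.1039]
ee_rot: [180.0, -0.0, 104.2]
wrist_force: [-0.1, 0.7, 1.6]
grip_width: 0.0608
grasp_force: 44.2
```

Contact came at the predicted height (TCP 0.1039). I back off 0.7 mm and turn 65° anticlockwise, slowly.

Emit:
drive_tool:
  dp:
    - [0, 0, -0.014]
    - [0, 0, 0]
    - [0, 0, 0]
    - [0, 0, 0]
    - [0, 0, 0]
    - [0, 0, 0]
    - [0, 0, 0]
    - [0, 0, 0]
  angular:
    - [0, 0, 0]
    - [0, 0, 0]
    - [0, 0, -0.02]
    - [0, 0, -0.04]
    - [0, 0, -0.045]
    - [0, 0, -0.045]
    - [0, 0, -0.045]
    - [0, 0, -0.045]

```text
time_s: 14.1
ee_pos: [0.484, 0.0819, 0.1045]
ee_rot: [-180.0, -0.0, 126.0]
wrist_force: [-0.0, -0.4, -1.5]
grip_width: 0.0612
grasp_force: 44.2
```

Emit:
drive_tool:
  dp:
    - [0, 0, 0]
    - [0, 0, 0]
    - [0, 0, 0]
    - [0, 0, 0]
    - [0, 0, 0]
    - [0, 0, 0]
    - [0, 0, 0]
    - [0, 0, 0]
  angular:
    - [0, 0, -0.045]
    - [0, 0, -0.045]
    - [0, 0, -0.045]
    - [0, 0, -0.045]
    - [0, 0, -0.045]
    - [0, 0, -0.045]
    - [0, 0, -0.045]
    - [0, 0, -0.045]

```text
time_s: 14.9
ee_pos: [0.484, 0.0819, 0.1045]
ee_rot: [180.0, -0.0, 158.4]
wrist_force: [-0.0, -0.5, -1.3]
grip_width: 0.0608
grasp_force: 44.1
```

Emit:
drive_tool:
  dp:
    - [0, 0, 0]
    - [0, 0, 0]
    - [0, 0, 0]
    - [0, 0, 0]
    - [0, 0, 0]
  angular:
    - [0, 0, -0.045]
    - [0, 0, -0.045]
    - [0, 0, -0.032]
    - [0, 0, 0]
    - [0, 0, 0]

```text
time_s: 15.4
ee_pos: [0.484, 0.0819, 0.1045]
ee_rot: [180.0, -0.0, 169.1]
wrist_force: [0.1, 0.3, -1.2]
grip_width: 0.0607
grasp_force: 44.1
```

Emit:
drive_tool:
  dp:
    - [0, 0, -0.03]
    - [0, 0, -0.03]
    - [0, 0, -0.04]
    - [0, 0, -0.05]
    - [0, 0, -0.05]
    - [0, 0, 0]
    - [0, 0, 0]
    - [0, 0, 0]
  angular:
    - [0, 0, 0]
    - [0, 0, 0]
    - [0, 0, 0]
    - [0, 0, 0]
    - [0, 0, 0]
    - [0, 0, 0]
    - [0, 0, 0]
    - [0, 0, 0]

```text
time_s: 16.2
ee_pos: [0.484, 0.0818, 0.1144]
ee_rot: [180.0, -0.0, 169.2]
wrist_force: [-0.2, 0.4, -0.3]
grip_width: 0.0607
grasp_force: 44.1
```

```bash
python3 - <<'E'
from h import *
print(robot.observe()['wrist_force'],robot.observe()['moment'],robot.observe()['ee_pos'])
viewer.read_camera('scene');print(robot.observe()['wrist_force'])
viewer.read_camera('scene');print(robot.observe()['wrist_force'])
E
```

```text
[-0.16950105  0.35247162 -0.30751094] [-0.00224712 -0.02919927  0.02764744] [0.48398111 0.08184213 0.11441445]
[-0.33987514  0.61982512 -0.73028367]
[1.27980161 0.37767018 0.28184731]
```

The load is the cup alone. I lift clear.

Emit:
drive_tool:
  dp:
    - [0, 0, -0.1]
    - [0, 0, -0.2]
    - [0, 0, -0.35]
    - [0, 0, -0.4]
    - [0, 0, -0.4]
    - [0, 0, -0.4]
    - [0, 0, -0.3]
    - [0, 0, -0.15]
  angular:
    - [0, 0, 0]
    - [0, 0, 0]
    - [0, 0, 0]
    - [0, 0, 0]
    - [0, 0, 0]
    - [0, 0, 0]
    - [0, 0, 0]
    - [0, 0, 0]

```text
time_s: 17.1
ee_pos: [0.4844, 0.0819, 0.2317]
ee_rot: [180.0, 0.1, 169.2]
wrist_force: [-0.6, 0.5, -1.2]
grip_width: 0.0608
grasp_force: 44.1
```

Emit:
drive_tool:
  dp:
    - [0, 0, -0.05]
    - [0, 0, 0]
    - [0, 0, 0]
    - [0, 0, 0]
    - [0, 0, 0]
  angular:
    - [0, 0, 0]
    - [0, 0, 0]
    - [0, 0, 0]
    - [0, 0, 0]
    - [0, 0, 0]

```text
time_s: 17.6
ee_pos: [0.4839, 0.0819, 0.2316]
ee_rot: [-180.0, -0.0, 169.2]
wrist_force: [-0.1, -0.4, -1.6]
grip_width: 0.0609
grasp_force: 44.1
```

```bash
python3 - <<'E'
from meas import *
a=avg('scene',3);np.save('s3.npy',a)
cv2.imwrite('pics/end1.png',cv2.resize(a[150:270,200:320].clip(0,255).astype(np.uint8),(600,600),interpolation=cv2.INTER_CUBIC))
o=robot.observe();print(o['ee_pos'],o['wrist_force'],o['time_s'])
E
```

```text
[0.48401568 0.08184293 0.23183948] [ 0.98428665  0.50975799 -0.81392469] 17.75
```

View pics/end1.png

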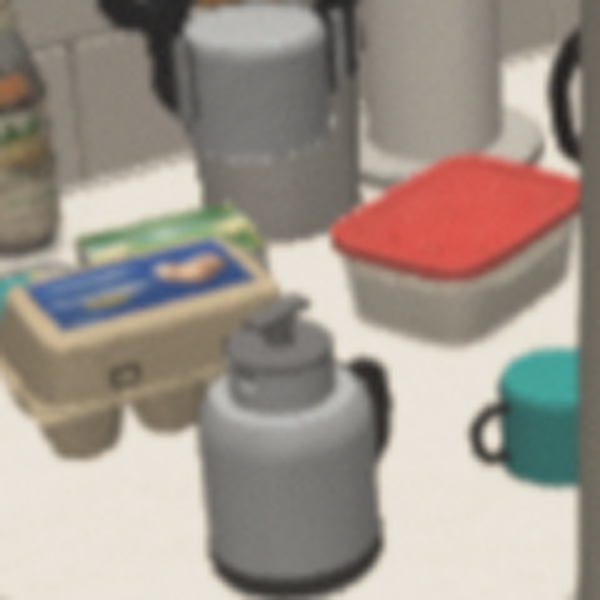

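The picture shows the stopper seated level in the neck, flange at crop (280,345) and T-bar in line with the handle. The cup is held level well above it, rim at y≈155, and the flask has not moved.

```bash
python3 -c "
from bench import robot
print(robot.job_done())"
```

```text
the job is handed in; nothing more can be done
None
```

I handed the job in at about 18 s: the stopper is seated in the flask's neck, and the cup is unhooked and held level, mouth down, about 8 cm above the stopper.

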